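# Bring the chip under the loupe

### The job

On the phone-repair bench, push on a spoke of the round board holder with a fingertip to turn it until the orange-knobbed spoke points straight at the yellow pointer; only then push the blue loupe arm round so that the lens is centred above the silver chip with the orange dot. Push only, without taking hold of anything; do not touch the circuit board or the lens with its black ring, and leave the loose things on the bench where they are.

Things in the scene. Friction and masses are not known exactly. Their poses are not given: they have to be found in the camera images.
- fixture: Fixed board holder: grey base plate 270 x 320 x 8 mm screwed to the bench, spanning x -155 to 115, y -110 to 210 mm in this frame. Origin on the turntable's axis at bench height, z up; -x runs from the axis to the yellow pointer. Under the spokes is only the bare plate: closed fingertips can go down between spokes to 15 mm above the plate.
- turntable (a joint): Turntable angle, rad, counterclockwise from above, 0 (or any full turn) = orange spoke at the pointer. Aluminium disc, radius 62 mm, 36 to 44 mm above the bench; three level steel spokes 120 degrees apart, 9 mm thick, 40 mm up, bare 62 to 102 mm from the axis, ball knobs 20 mm at 112 mm: one orange, two black. Turns either way, friction 0.15 N m, stays where left.
- orange_knob (a point): Centre of the orange ball knob, 112 mm from the turntable's axis, 40 mm above the bench; x axis outward along its spoke, z up.
- black_knob_1 (a point): Centre of the black ball knob 120 degrees counterclockwise (from above) of the orange one, 112 mm from the turntable's axis; x axis outward along its spoke, z up.
- black_knob_2 (a point): Centre of the other black ball knob, 120 degrees clockwise of the orange one, 112 mm from the turntable's axis; x axis outward along its spoke, z up.
- pointer (a point): Tip of the yellow arrow fixed to the front edge of the plate, 40 mm above the bench and 130 mm from the axis along the fixture's -x; its yellow post (16 mm wide, 44 mm high) stands just behind, up to 153 mm from the axis.
- board: Green circuit board, 94 x 46 x 2 mm, fixed on top of the disc and turning with it (parts on it reach 6.5 mm above its underside, to 51 mm above the bench). Origin on the turntable's axis at the board's underside, x axis along the orange spoke. Must not be touched.
- chip (a point): Centre of the top of the silver chip (14 mm square, orange dot) on the board, 35 mm from the axis towards the orange knob.
- loupe (a joint): Loupe arm angle, rad, counterclockwise from above; 0 = lens above the chip when the orange spoke is at the pointer. Starts swung away at -1.5 to -0.9, stops at -2.2 and 0.8. The arm is a level blue bar, 10 mm thick, axis 82 mm above the bench, bare 15 to 155 mm from the pivot; friction 0.12 N m (1.2 N at 100 mm); stays where left.
- loupe_pivot (a point): Pivot of the loupe arm, fixed at x 60, y 160 mm in the fixture's frame, 82 mm above the bench, on a steel post of radius 8 mm with a black hub (radius 12 mm, top at 91 mm).
- lens_center (a point): Centre of the loupe's lens at the end of the blue arm: 186 mm from the pivot, 82 mm above the bench; clear lens in a black ring of 54 mm outer diameter, 9 mm thick. When the chip is at the pointer side the lens can swing exactly above it.
- lens: The lens with its black ring; origin at the lens centre, x axis outward along the arm, z up. Must not be touched; push the blue bar instead.
- flux_jar: Loose amber jar with white lid, 44 mm diameter, 45 mm high; origin under its centre. To be left alone.
- wire_spool: Loose green solder spool, standing, 48 mm diameter, 45 mm high; origin under its centre. To be left alone.
- screwdriver: Loose red-handled screwdriver, 160 mm long, lying along its x axis, 26 mm high; origin under its middle. To be left alone.
- phone_shell: Loose black phone shell lying flat, 145 x 72 x 9 mm, origin under its centre. To be left alone.

How it is judged (in metres and radians):
On the way, in this order (a step that is already met when the one before it is completed fails the run):
1. the orange spoke has been turned to the pointer (knob within 10 mm sideways) and rests there, with the loupe still swung away (x of orange_knob in the frame of fixture below -0.09 m and y of orange_knob in the frame of fixture between -0.01 and 0.01 m and velocity of joint turntable between -0.05 and 0.05 rad/s and horizontal distance between lens_center and chip above 0.07 m), for 0.2 s.
2. the lens is above the chip (x of orange_knob in the frame of fixture below -0.09 m and y of orange_knob in the frame of fixture between -0.01 and 0.01 m and horizontal distance between lens_center and chip below 0.01 m), for 0.2 s.
At the end, for the whole second after the job is handed in: The orange knob stands within 10 mm sideways of the line from the turntable's axis to the yellow pointer, the lens centre is within 10 mm horizontally of the chip's centre, and turntable and loupe are at rest (all of step 2 and velocity of joint turntable between -0.05 and 0.05 rad/s and velocity of joint loupe between -0.05 and 0.05 rad/s); the robot touches nothing.
It fails at once if a spoke, a knob or the loupe arm is taken between the fingers (TCP within 5 mm of the bar's middle plane, at its height, while the fingers press on it) (contact force between the fingers and fixture above 1 N and ((x of the grasp point in the frame of lens between -0.171 and -0.03 m and y of the grasp point in the frame of lens between -0.005 and 0.005 m and z of the grasp point in the frame of lens between -0.018 and 0.018 m) or (x of the grasp point in the frame of orange_knob between -0.05 and 0.008 m and y of the grasp point in the frame of orange_knob between -0.005 and 0.005 m and z of the grasp point in the frame of orange_knob between -0.018 and 0.018 m) or (x of the grasp point in the frame of black_knob_1 between -0.05 and 0.008 m and y of the grasp point in the frame of black_knob_1 between -0.005 and 0.005 m and z of the grasp point in the frame of black_knob_1 between -0.018 and 0.018 m) or (x of the grasp point in the frame of black_knob_2 between -0.05 and 0.008 m and y of the grasp point in the frame of black_knob_2 between -0.005 and 0.005 m and z of the grasp point in the frame of black_knob_2 between -0.018 and 0.018 m))).
It fails at once if the robot touches the circuit board (contact force between any of the fingers, the arm and board above 0.5 N).
It fails at once if the robot touches the lens or its ring (contact force between any of the fingers, the arm and lens above 0.5 N).
It fails at once if a loose thing is lifted, carried or shifted by more than 15 mm (distance of any of flux_jar, wire_spool, screwdriver, phone_shell from where it was at the start of the episode above 0.015 m).
It also fails if it takes over 67 s, if anything falls off the work surface, if the arm or the gripper's body presses on something with over 40 N, if the wrist force passes 120 N, or if a joint passes its speed limit or range.

### The arm

A 6-joint arm with a two-finger parallel gripper is mounted at the origin on the work surface. World frame = base frame: x ahead of the robot, y to its left, z up, the work surface at z = 0. Lengths are in m, angles in degrees, forces in N, time in s.
With the tool pointing down it reaches from about 0.35 to 0.925 m from the base axis. Payload 6.4 kg.
Tool frame: the origin (TCP) lies between the finger pads, 19 mm behind the fingertips; this is the grasp point; z points along the fingers, y is the line along which they close (so a half turn about z gives the same grasp; the last joint's range is limited). The gripper opens to 94 mm and grips with 3 to 60 N. Pads are 16 mm wide; open, the fingers measure 119 mm over their backs; the gripper's body (75 mm by 177 mm) begins 78 mm behind the grasp point.
Start: joints at [60.441, 14.043, 89.255, -0, 76.702, -9.975], TCP at [0.218, 0.612, 0.224] pointing down, gripper open.
Joint ranges: [-179.41, 179.41], [-58.25, 129.5], [7.25, 145.43], [-54.29, 234.29], [11.92, 165.04], [-157.13, 157.13]. Speed limits (degrees/s): [147.25, 147.25, 180, 180, 180, 180].

### API

Orientations are given as [roll, pitch, yaw] about the fixed x, y, z axes, in that order (R = Rz(yaw) Ry(pitch) Rx(roll)).
In Python, from plant import r gives the robot as it stands.
- The arm moves only by the tool jog_arm, called after "Call:" in YAML: its name, and indented under it one key for each argument. Schema: {"type":"object","properties":{"moves":{"type":"array","items":{"type":"number"},"minItems":4,"maxItems":20},"aperture":{"type":"number"},"grip_n":{"type":"number"},"only":{"type":"string"},"quiet":{"type":"boolean"},"lines":{"type":"string"}},"required":["moves"],"additionalProperties":false}. moves is one flat list of numbers that holds 1 to 5 rows one after another, with no inner brackets; each row has 4 numbers: dx, dy, dz in fractions of the full range, 1 being 0.8 m, then a turn about the tool's z in normalised numbers (1 is 180 degrees); each row is the pose to reach, as a shift and turn from the pose commanded when the call began, along the tool's axes at that moment; what a row does not reach only later rows make up. A row lasts 1/8 s, in which the tool goes at most 0.0625 m and 10.7 degrees, less where a joint would pass 70% of its speed; a pose out of reach is approached as far as the arm can. aperture is the opening from 0.0 (shut) to 1.0 (fully open), set as the call begins (left out keeps the last). The fingers move at their own pace and stop on an object; grip_n is the grip in N (left out, the last holds). Time passes only in rows, so rows that do not move let the fingers close. The tool returns the time, the measured TCP pose, the force, the opening and the grip force at its end. only (a regular expression) keeps the lines of the reply that match it, lines (a string "A,B") keeps lines A to B, and quiet returns only ok. No shift or turn number may pass 1 either way. Input that does not fit is refused with a message, and nothing moves.
- r.observe(): the state, without advancing time (a new reading comes with each control period).
- r.snapshot(name): name is "scene" or "top"; returns a dict with "img" (420x560x3 uint8, red, green, blue), "fx", "fy", "cx", "cy" (pixels), "eye" and "attitude" of the camera in the world. Camera axes: x right, y down, z forward; pixel columns grow to the right and rows downward; lengths in m; the calibration is good to about 2 mm. A picture is of the moment at which its call begins. There is no depth.
- r.finish_job(): hands the job in; it is judged then, once.
The state is a dict: "time": time; "joint_positions": joint angles; "qvel": joint speeds; "tau": joint torques, N m; "position": TCP position; "tool_rot": TCP orientation; "contact_force": force on the tool from outside, world axes, zero at the start; "ft_torque": the same for the moment, N m; "gripper_width": opening from 0.0 (shut) to 1.0 (fully open); "grip_force": force on a finger pad.
Only numpy, scipy, OpenCV 4.12 (cv2) and the standard library are available. Lean on these libraries where they do the work, as an engineer would, in place of code of your own. Each camera call takes 0.05 s, during which the arm holds its last target. There are 200 camera calls.

## Working session

There is one attempt and no reset: what is moved stays moved. The work goes in short steps, Python scripts to look and compute and a tool call to move; the robot and the scene stay as the last step left them, time stands still between calls to the robot, and variables do not carry over. Pictures are saved under pics/ and viewed, at most 10 in all, crops included, and the job is handed in when it is done.

```bash
ls; mkdir -p pics; python3 - <<'E'
from plant import r
import cv2,numpy as np
for n in("scene","top"):
    s=r.snapshot(n);cv2.imwrite(f"pics/{n}0.png",s["img"][:,:,::-1]);np.save(f"pics/{n}0.npy",s,allow_pickle=True)
    print({k:v for k,v in s.items() if k!="img"})
print(r.observe())
E
```

```text
pics
plant.py
{'fx': 386.7808878418833, 'fy': 386.7808878418833, 'cx': 278.1238829664781, 'cy': 210.4074695303091, 'eye': array([1.28688252, 0.16356221, 0.75591767]), 'attitude': array([-133.46920219,   -0.73474245,  107.60053676])}
{'fx': 462.7399637891569, 'fy': 462.7399637891569, 'cx': 280.6916373338293, 'cy': 209.729097234439, 'eye': array([ 0.43533534, -0.06315754,  1.14392972]), 'attitude': array([-170.48935063,    1.53810969,  -89.30559729])}
{'time': 0.1, 'joint_positions': array([ 6.04410237e+01,  1.40779438e+01,  8.93161851e+01,  8.85405677e-04,
        7.67018979e+01, -9.97495767e+00]), 'qvel': array([ 0.05421825, -0.06644593, -0.19133175,  0.00062686, -0.19617154,
       -0.12064448]), 'tau': array([ 3.32932277e-04, -4.16914093e+01, -3.15523660e+01,  6.86754822e-02,
        3.09844734e-02, -4.73677085e-05]), 'position': array([0.21761231, 0.61196413, 0.22329613]), 'tool_rot': array([-1.79905574e+02, -1.74818200e-02,  1.60415763e+02]), 'contact_force': array([ 0.72803418, -0.24531695,  0.14473542]), 'ft_torque': array([-0.01304145,  0.0333829 ,  0.00783054]), 'grip_force': 0.0, 'gripper_width': 1.0007869141300556}
```

View pics/scene0.png

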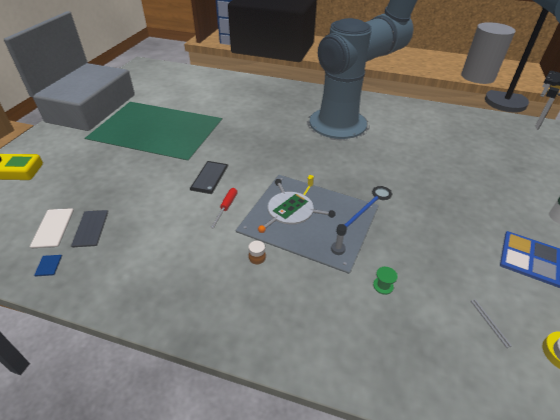

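View pics/top0.png

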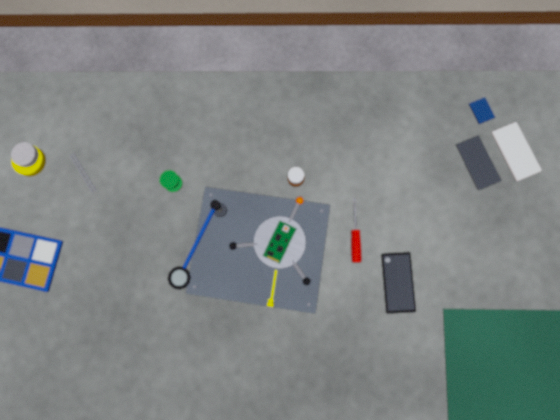

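The scene view shows the orange knob at (262,229), pointer post at (310,180) and loupe pivot at (341,230). In the top view the orange knob is at (299,200), black knobs at (233,245) and (306,281), pointer post at (270,302), pivot at (215,205), lens at (179,278), jar at (296,177) and screwdriver at (356,240).

```bash
cat > h.py <<'E'
import numpy as np,cv2
from scipy.spatial.transform import Rotation as R
def ray(s,uv):
    d=np.array([(uv[0]-s["cx"])/s["fx"],(uv[1]-s["cy"])/s["fy"],1.]);return R.from_euler("xyz",s["attitude"],degrees=True).apply(d)
def plane(s,uv,z):
    d=ray(s,uv);return s["eye"]+d*(z-s["eye"][2])/d[2]
def tri(s1,u1,s2,u2):
    d1,d2=ray(s1,u1),ray(s2,u2);t=np.linalg.lstsq(np.c_[d1,-d2],s2["eye"]-s1["eye"],rcond=None)[0]
    p,q=s1["eye"]+t[0]*d1,s2["eye"]+t[1]*d2;return (p+q)/2,np.linalg.norm(p-q)
HSV={"orange":((7,170,150),(15,255,255)),"yellow":((24,150,120),(32,255,255)),"blue":((108,140,60),(125,255,255)),"dark":((0,0,0),(179,255,50)),"red":((0,150,90),(5,255,255)),"green":((50,150,40),(75,255,255)),"disc":((0,0,165),(179,60,255))}
def blobs(s,c,roi,amin=6):
    x0,y0,x1,y1=roi;h=cv2.cvtColor(s["img"],cv2.COLOR_RGB2HSV)[y0:y1,x0:x1]
    m=cv2.inRange(h,*map(np.array,HSV[c]));n,l,st,ce=cv2.connectedComponentsWithStats(m)
    return [(np.round(ce[i]+[x0,y0],1).tolist(),st[i].tolist()) for i in range(1,n) if st[i][4]>=amin]
E
python3 - <<'E'
from h import *
S=np.load("pics/scene0.npy",allow_pickle=True).item();T=np.load("pics/top0.npy",allow_pickle=True).item()
for c in("orange","yellow","blue","dark","disc"):
    print(c,"S",blobs(S,c,(240,160,400,270)));print("  T",blobs(T,c,(165,165,335,320)))
a=S["img"][165:265,220:400,::-1];b=T["img"][160:320,160,::-1]
cv2.imwrite("pics/c1.png",cv2.resize(S["img"][165:265,235:400,::-1],None,fx=4.8,fy=4.8,interpolation=2))
cv2.imwrite("pics/c2.png",cv2.resize(T["img"][165:315,165:345,::-1],None,fx=4,fy=4,interpolation=2))
E
```

```text
orange S [([261.3, 228.1], [18, 66, 7, 5, 28])]
  T [([301.1, 199.1], [134, 32, 4, 6, 7])]
yellow S [([309.2, 182.3], [64, 15, 10, 20, 65])]
  T [([271.9, 292.3], [102, 106, 10, 36, 100])]
blue S [([360.3, 211.6], [105, 36, 33, 30, 129])]
  T [([199.0, 236.8], [18, 43, 32, 61, 214])]
dark S []
  T [([215.7, 204.9], [47, 36, 9, 9, 53]), ([277.9, 236.9], [112, 70, 3, 5, 10]), ([232.4, 245.5], [65, 78, 5, 6, 21]), ([279.6, 248.7], [113, 82, 4, 4, 10]), ([187.0, 272.3], [20, 105, 4, 6, 7]), ([306.2, 280.9], [139, 114, 6, 5, 23]), ([178.0, 287.0], [10, 122, 7, 1, 7])]
disc S [([381.4, 192.5], [136, 30, 12, 6, 55]), ([290.2, 207.0], [28, 32, 45, 31, 638]), ([281.8, 211.3], [39, 50, 7, 4, 12]), ([256.3, 246.2], [8, 81, 17, 12, 160])]
  T [([295.5, 174.2], [123, 2, 17, 16, 214]), ([279.2, 242.1], [89, 52, 51, 51, 1242]), ([285.5, 228.3], [119, 61, 4, 5, 12]), ([178.5, 277.4], [8, 106, 12, 13, 123])]
```

View pics/c2.png

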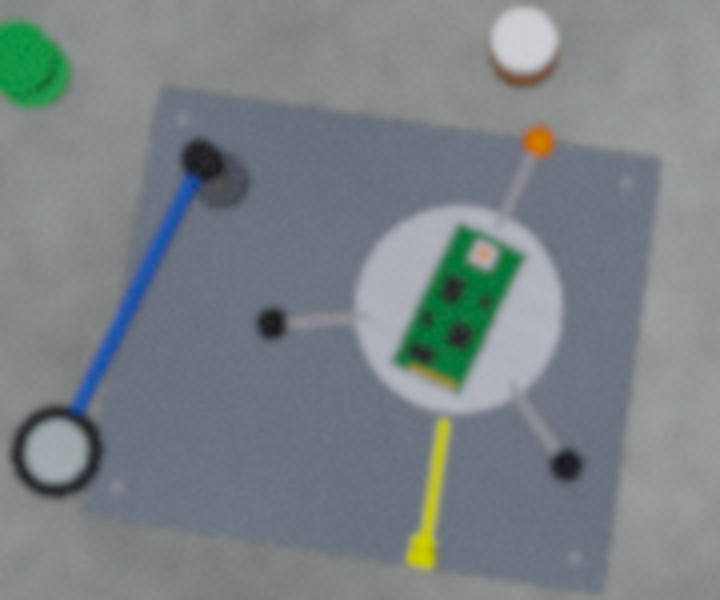

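The crop confirms the layout: orange knob at about (299.7,200.7), disc centre near (279.8,242.3), and a yellow stripe on the plate from (276,270) to (272,298). The lens is at (179.2,277.5), the pivot at (215.5,205), and the jar sits just beyond the orange knob.

```bash
cat >> h.py <<'E'
HSV["orange"]=((5,150,120),(20,255,255));HSV["yellow"]=((22,150,110),(34,255,255));HSV["dark"]=((0,0,0),(179,255,62))
def disc(s,roi):
    x0,y0,x1,y1=roi;h=cv2.cvtColor(s["img"],cv2.COLOR_RGB2HSV)[y0:y1,x0:x1]
    m=cv2.inRange(h,(0,0,150),(179,60,255));c=max(cv2.findContours(m,0,1)[0],key=cv2.contourArea)
    return cv2.fitEllipse(cv2.convexHull(c)),(x0,y0)
E
python3 - <<'E'
from h import *
S=np.load("pics/scene0.npy",allow_pickle=True).item();T=np.load("pics/top0.npy",allow_pickle=True).item()
np.set_printoptions(precision=4,suppress=True)
oS=max(blobs(S,"orange",(245,215,280,240)),key=lambda b:b[1][4]);oT=max(blobs(T,"orange",(292,190,310,210)),key=lambda b:b[1][4])
print(oS,oT,"orange tri",tri(S,oS[0],T,oT[0]))
print("dark S",blobs(S,"dark",(260,170,400,245),8))
for n,s,roi in(("S",S,(260,185,320,230)),("T",T,(250,212,310,272))):
    e,o=disc(s,roi);c=np.array(e[0])+o;print(n,e,"axis",c,plane(s,c,.044))
O=plane(T,oT[0],.04);B1=plane(T,(232.6,245.6),.04);B2=plane(T,(306.2,280.9),.04)
M=np.array([O,B1,B2]);A=M.mean(0);print("knobs",M,"axis",A,np.linalg.norm(M-A,axis=1))
P=plane(T,(215.3,204.8),.091);L=plane(T,(179.2,277.5),.0865);print("pivot",P,"lens",L,np.linalg.norm((P-L)[:2]),"axis-pivot",np.linalg.norm((P-A)[:2]),"should .171")
# stripe
h=cv2.cvtColor(T["img"],cv2.COLOR_RGB2HSV);m=cv2.inRange(h,(22,150,110),(34,255,255));v,u=np.nonzero(m[268:294,260:285])
pts=np.array([plane(T,(a+260,b+268),.008) for a,b in zip(u,v)])[:,:2].astype(np.float32)
l=cv2.fitLine(pts,2,0,.01,.01).ravel();print("stripe dir deg",np.degrees(np.arctan2(l[1],l[0])),l, "far",pts[np.argmin(pts[:,0])])
d=P-A;print("fixture yaw from pivot",np.degrees(np.arctan2(d[1],d[0])-np.arctan2(160,60)))
for n,q,z in(("jar",(296,174.5),.045),("spool",(170,180),.045),("sd",(356,246),.02),("post",(270,303),.044)):print(n,plane(T,q,z))
E
```

```text
([261.2, 228.4], [13, 10, 7, 7, 37]) ([299.2, 200.1], [4, 7, 7, 7, 38]) orange tri (array([ 0.6436, -0.0761,  0.0422]), np.float64(0.00038494319259651724))
dark S [([277.5, 181.1], [16, 9, 5, 6, 15]), ([375.2, 190.1], [113, 16, 9, 10, 21]), ([385.6, 194.8], [119, 17, 12, 13, 40]), ([300.4, 200.1], [39, 29, 4, 3, 9]), ([291.8, 201.0], [29, 30, 6, 3, 12]), ([290.3, 207.8], [28, 36, 5, 4, 12]), ([331.3, 213.4], [69, 41, 6, 6, 29]), ([341.0, 229.6], [77, 55, 9, 10, 77])]
S ((29.758304595947266, 21.849061965942383), (31.082340240478516, 46.1546516418457), 89.96823120117188) axis [289.7583 206.8491] [ 0.545  -0.0292  0.044 ]
T ((29.288955688476562, 29.908960342407227), (52.36511993408203, 52.58700180053711), 95.10916137695312) axis [279.289 241.909] [ 0.5415 -0.029   0.044 ]
knobs [[ 0.644  -0.0759  0.04  ]
 [ 0.532   0.0829  0.04  ]
 [ 0.4505 -0.0934  0.04  ]] axis [ 0.5421 -0.0288  0.04  ] [0.1122 0.1122 0.1122]
pivot [0.6219 0.1192 0.091 ] lens [0.4541 0.1965 0.0865] 0.18475384467421357 axis-pivot 0.1681415798399972 should .171
stripe dir deg -8.029505 [ 0.9902 -0.1397  0.4468 -0.0154] far [ 0.421  -0.0094]
fixture yaw from pivot -7.753977973411434
jar [ 0.7065 -0.0677  0.045 ]
spool [0.6909 0.2409 0.045 ]
sd [ 0.5357 -0.2142  0.02  ]
post [ 0.3984 -0.0091  0.044 ]
```

View pics/c1.png

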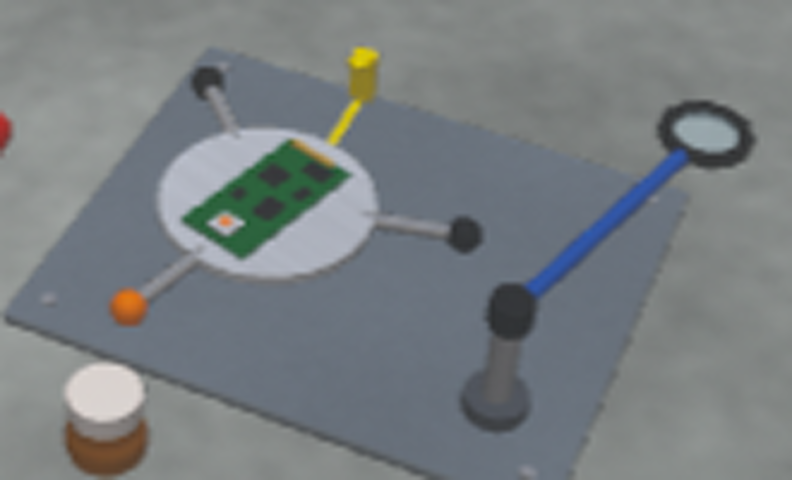

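The scene crop shows the same arrangement: nothing stands between orange knob, disc and pointer, and the bar is clear of the spokes. The measurements agree with the text: knob radius 112.2 mm, knob height 42 mm, axis–pivot distance 168 mm against 171.

The spoke needs about 163° clockwise, pushed from its counterclockwise side. First I'll move above φ=0°.

```bash
cat >> h.py <<'E'
A=np.array([.542,-.029]);PSI=-7.9
def pol(r,phi): return A+r*np.array([np.cos(np.radians(phi)),np.sin(np.radians(phi))])
def delta(o,xy,z,yaw):
    p=o["position"];y0=np.radians(o["tool_rot"][2]);d=np.array([*xy])-p[:2]
    t=-((yaw-o["tool_rot"][2]+180)%360-180)
    return np.round([d@[np.cos(y0),np.sin(y0)],d@[np.sin(y0),-np.cos(y0)],p[2]-z,t],4)
E
python3 - <<'E'
from h import *
from plant import r
print(delta(r.observe(),pol(.086,0),.22,180))
E
```

```text
[-6.01500e-01 -4.66300e-01  3.30000e-03 -1.95842e+01]
```

Units first: shifts go in shares of 0.8 m and turns go in shares of 180 degrees. So -0.23 m / 0.8 = -0.2875, -0.184 m / 0.8 = -0.23, -19.6 degrees / 180 = -0.1089.

Call:
jog_arm:
  moves: [-0.05, -0.0375, 0, -0.0111, -0.11, -0.085, 0, -0.0333, -0.17, -0.1313, 0, -0.0667, -0.23, -0.1788, 0, -0.1, -0.2875, -0.225, 0, -0.1089]
  aperture: 0.0
  grip_n: 20

```text
time: 0.72
position: [0.3747, 0.3639, 0.2239]
tool_rot: [-180.0, -0.0, -179.9]
contact_force: [0.0, 0.2, -0.6]
gripper_width: 0.502
grip_force: 0.0
```

```bash
python3 - <<'E'
from h import *
from plant import r
print(delta(r.observe(),pol(.086,0),.22,180))
E
```

```text
[-0.2526 -0.3933  0.0039  0.1016]
```

To row units: -0.25 m / 0.8 = -0.3125, -0.2 m / 0.8 = -0.25.

Call:
jog_arm:
  moves: [-0.0375, -0.0625, 0, 0, -0.075, -0.125, 0, 0, -0.1125, -0.1875, 0, 0, -0.15, -0.25, 0, 0, -0.1875, -0.3125, 0, 0]

```text
time: 1.35
position: [0.5248, 0.114, 0.224]
tool_rot: [180.0, -0.0, -180.0]
contact_force: [-0.3, 0.5, -0.7]
gripper_width: 0.011
grip_force: 0.0
```

Call:
jog_arm:
  moves: [-0.0375, -0.0625, 0, 0, -0.075, -0.125, 0, 0, -0.1125, -0.175, 0, 0, -0.125, -0.18, 0, 0, -0.125, -0.18, 0, 0]

```text
time: 1.98
position: [0.6242, -0.0279, 0.2236]
tool_rot: [180.0, -0.1, -180.0]
contact_force: [0.7, 0.2, 0.3]
gripper_width: 0.001
grip_force: 0.0
```

```bash
python3 - <<'E'
from h import *
from plant import r
print(delta(r.observe(),pol(.086,0),.047,180))
E
```

```text
[-0.0038 -0.0011  0.1766  0.0047]
```

To row units: 0.1766 m / 0.8 = 0.2208, 0.15 m / 0.8 = 0.1875.

Call:
jog_arm:
  moves: [-0.005, -0.0013, 0.075, 0, -0.005, -0.0013, 0.1438, 0, -0.005, -0.0013, 0.1875, 0, -0.005, -0.0013, 0.2208, 0, -0.005, -0.0013, 0.2208, 0]

```text
time: 2.6
position: [0.6257, -0.0272, 0.0454]
tool_rot: [179.9, -0.3, -179.9]
contact_force: [0.5, -0.8, 0.7]
gripper_width: 0.004
grip_force: 0.0
```

```bash
python3 - <<'E'
from h import *
from plant import r
import cv2
o=r.observe();print(delta(o,pol(.086,0),.047,180))
for f in (-15,-25,-35,-45,-55,-65): print(f,delta(o,pol(.086,f),.047,180+f))
s=r.snapshot("top");cv2.imwrite("pics/t2.png",cv2.resize(s["img"][165:315,215:345,::-1],None,fx=4,fy=4,interpolation=2))
E
```

```text
[-0.0023 -0.0018 -0.0016  0.1216]
-15 [ 7.00000e-04 -2.41000e-02 -1.60000e-03  1.51216e+01]
-25 [ 5.80000e-03 -3.82000e-02 -1.60000e-03  2.51216e+01]
-35 [ 1.34000e-02 -5.11000e-02 -1.60000e-03  3.51216e+01]
-45 [ 2.30000e-02 -6.26000e-02 -1.60000e-03  4.51216e+01]
-55 [ 3.45000e-02 -7.22000e-02 -1.60000e-03  5.51216e+01]
-65 [ 4.75000e-02 -7.97000e-02 -1.60000e-03  6.51216e+01]
```

View pics/t2.png

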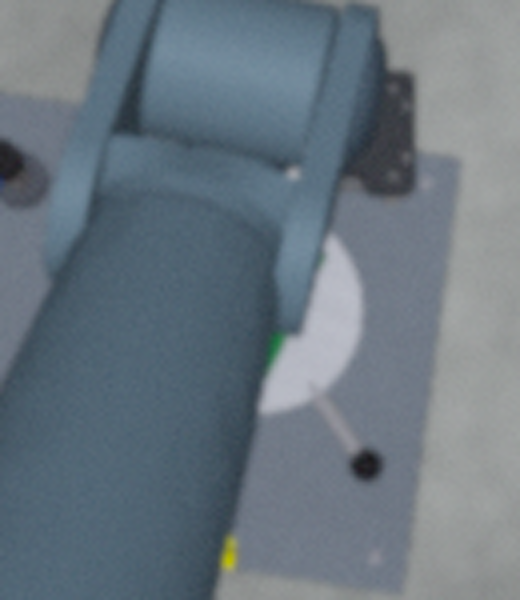

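To row units: -0.056 m / 0.8 = -0.07, 0.01 m / 0.8 = 0.0125, 39 degrees / 180 = 0.2167.

Call:
jog_arm:
  moves: [0, -0.0138, -0.0025, 0.0333, 0.0013, -0.0275, -0.0025, 0.0778, 0.005, -0.0425, -0.0025, 0.1222, 0.0125, -0.0575, -0.0025, 0.1722, 0.0213, -0.07, -0.0025, 0.2167]

```text
time: 3.28
position: [0.6128, -0.0848, 0.0524]
tool_rot: [179.8, 0.2, 140.8]
contact_force: [1.2, 2.7, 0.3]
gripper_width: 0.005
grip_force: 0.9
```

```bash
python3 - <<'E'
from h import *
from plant import r
o=r.observe();d=o["position"][:2]-A;print("phi",np.degrees(np.arctan2(d[1],d[0])),np.linalg.norm(d),o["contact_force"])
for f in (-47,-55,-64,-73,-82,-90): print(f,delta(o,pol(.086,f),.047,180+f))
s=r.snapshot("top");S=r.snapshot("scene")
print(blobs(S,"orange",(200,150,400,280)),[plane(S,b[0],.04) for b in blobs(S,"orange",(200,150,400,280))])
E
```

```text
phi -38.24333695247577 0.0901599934056959 [1.18728337 2.73353401 0.33111066]
-47 [ 4.9000e-03 -1.3200e-02  5.4000e-03  7.7773e+00]
-55 [ 7.40000e-03 -2.49000e-02  5.40000e-03  1.57773e+01]
-64 [ 1.21000e-02 -3.76000e-02  5.40000e-03  2.47773e+01]
-73 [ 1.87000e-02 -4.94000e-02  5.40000e-03  3.37773e+01]
-82 [ 2.70000e-02 -5.99000e-02  5.40000e-03  4.27773e+01]
-90 [ 3.58000e-02 -6.82000e-02  5.40000e-03  5.07773e+01]
[([251.1, 217.2], [48, 64, 7, 7, 34]), ([257.5, 258.9], [54, 108, 8, 2, 8])] [array([ 0.61147997, -0.11587053,  0.04      ]), array([ 0.73913296, -0.05194468,  0.04      ])]
```

To row units: -0.06 m / 0.8 = -0.075, -0.0494 m / 0.8 = -0.0618, 43 degrees / 180 = 0.2389.

Call:
jog_arm:
  moves: [0.0063, -0.0163, 0.005, 0.0444, 0.0094, -0.0313, 0.005, 0.0889, 0.015, -0.047, 0.005, 0.1389, 0.0234, -0.0618, 0.005, 0.1889, 0.0338, -0.075, 0.005, 0.2389]

```text
time: 4.0
position: [0.5542, -0.1147, 0.0477]
tool_rot: [179.7, 0.1, 97.9]
contact_force: [2.4, 1.8, 1.4]
gripper_width: 0.004
grip_force: 1.0
```

```bash
python3 - <<'E'
from h import *
from plant import r
o=r.observe();d=o["position"][:2]-A;print("phi",np.degrees(np.arctan2(d[1],d[0])),np.linalg.norm(d),o["contact_force"])
for f in (-90,-98,-107,-116,-125): print(f,delta(o,pol(.086,f),.047,180+f))
E
```

```text
phi -81.87042371688217 0.08661153951167132 [2.43597463 1.84113295 1.37179275]
-90 [ 1.4000e-03 -1.2200e-02  7.0000e-04  7.8925e+00]
-98 [ 3.90000e-03 -2.39000e-02  7.00000e-04  1.58925e+01]
-107 [ 8.60000e-03 -3.66000e-02  7.00000e-04  2.48925e+01]
-116 [ 1.52000e-02 -4.83000e-02  7.00000e-04  3.38925e+01]
-125 [ 2.36000e-02 -5.89000e-02  7.00000e-04  4.28925e+01]
```

To row units: -0.0589 m / 0.8 = -0.0736, -0.0483 m / 0.8 = -0.0604, 43 degrees / 180 = 0.2389.

Call:
jog_arm:
  moves: [0.0018, -0.0153, 0, 0.0444, 0.005, -0.03, 0, 0.0889, 0.0108, -0.0458, 0, 0.1389, 0.019, -0.0604, 0, 0.1889, 0.0295, -0.0736, 0, 0.2389]

```text
time: 4.62
position: [0.4927, -0.1001, 0.0477]
tool_rot: [179.7, -0.0, 54.9]
contact_force: [2.0, -0.7, 0.6]
gripper_width: 0.002
grip_force: 1.1
```

```bash
python3 - <<'E'
from h import *
from plant import r
o=r.observe();d=o["position"][:2]-A;print("phi",np.degrees(np.arctan2(d[1],d[0])),np.linalg.norm(d),o["contact_force"])
for f in (-133,-141,-149,-157,-163): print(f,delta(o,pol(.086,f),.047,180+f))
S=r.snapshot("scene");print([(b,plane(S,b[0],.04)-[*A,0]) for b in blobs(S,"orange",(200,150,400,240))])
E
```

```text
phi -124.75430696334465 0.08655682044018637 [ 1.98259534 -0.69962631  0.64595911]
-133 [ 1.4000e-03 -1.2300e-02  7.0000e-04  7.9099e+00]
-141 [ 3.80000e-03 -2.41000e-02  7.00000e-04  1.59099e+01]
-149 [ 7.90000e-03 -3.54000e-02  7.00000e-04  2.39099e+01]
-157 [ 1.36000e-02 -4.60000e-02  7.00000e-04  3.19099e+01]
-163 [ 1.87000e-02 -5.33000e-02  7.00000e-04  3.79099e+01]
[]
```

To row units: -0.0533 m / 0.8 = -0.0666, -0.046 m / 0.8 = -0.0575, 38 degrees / 180 = 0.2111.

Call:
jog_arm:
  moves: [0.0018, -0.0154, 0, 0.0444, 0.0048, -0.0301, 0, 0.0889, 0.01, -0.0443, 0, 0.1333, 0.017, -0.0575, 0, 0.1778, 0.0234, -0.0666, 0, 0.2111]

```text
time: 5.3
position: [0.4591, -0.0539, 0.0471]
tool_rot: [179.9, -0.1, 17.1]
contact_force: [0.2, -2.6, 0.9]
gripper_width: 0.004
grip_force: 1.1
```

```bash
python3 - <<'E'
from h import *
from plant import r
o=r.observe();d=o["position"][:2]-A;print("phi",np.degrees(np.arctan2(d[1],d[0])),np.linalg.norm(d),o["contact_force"])
for f in (-167,-170,-172,-173): print(f,delta(o,pol(.086,f),.047,180+f))
for n in("scene","top"):
    S=r.snapshot(n);cv2.imwrite(f"pics/{n}3.png",S["img"][:,:,::-1])
    for c in("orange","dark"):
        for b in blobs(S,c,(200,150,340,290),12):
            q=plane(S,b[0],.04)[:2]-A;print(n,c,b[0],b[1][4],np.linalg.norm(q),np.degrees(np.arctan2(q[1],q[0])))
E
```

```text
phi -163.25221772802203 0.08656925011290181 [ 0.18507429 -2.56027719  0.92532007]
-167 [ 8.0000e-04 -5.6000e-03  1.0000e-04  4.1266e+00]
-170 [ 1.2000e-03 -1.0100e-02  1.0000e-04  7.1266e+00]
-172 [ 1.7000e-03 -1.3100e-02  1.0000e-04  9.1266e+00]
-173 [ 1.90000e-03 -1.45000e-02  1.00000e-04  1.01266e+01]
scene orange [297.3, 180.6] 19 0.117263829130358 -174.06824839873997
scene dark [292.5, 156.2] 137 0.2370204467887797 -165.52576107209177
scene dark [286.2, 165.0] 33 0.1903335213240925 -160.08322721570462
scene dark [295.5, 165.0] 30 0.19181201385125485 -168.65813601989703
scene dark [212.8, 183.7] 77 0.2416825118529021 -96.00542812599548
scene dark [292.2, 209.2] 13 0.009466364123349192 53.2812833641124
scene dark [250.2, 215.6] 28 0.11178010950151746 -54.721108791940395
scene dark [323.2, 226.8] 31 0.11108120362780864 66.60548214000117
scene dark [338.2, 229.8] 24 0.14716225567989133 73.22142732705478
top dark [215.5, 204.9] 65 0.17992776846492875 60.47145468594247
top dark [318.0, 215.7] 26 0.11241676685464208 -55.251275504866385
top dark [237.4, 221.3] 28 0.11308896480131356 64.41539176681597
top dark [275.5, 235.5] 16 0.017900286277127645 31.751067954392433
top dark [282.9, 244.9] 14 0.011188298433199975 -129.88267939367583
```

To row units: -0.016 m / 0.8 = -0.02, -0.0131 m / 0.8 = -0.0164, 11 degrees / 180 = 0.0611.

Call:
jog_arm:
  moves: [0.0006, -0.005, 0, 0.0167, 0.0013, -0.01, 0, 0.0333, 0.0021, -0.0164, 0, 0.05, 0.0025, -0.02, 0, 0.0611, 0.0025, -0.02, 0, 0.0611]

```text
time: 6.02
position: [0.4559, -0.0381, 0.0463]
tool_rot: [180.0, -0.1, 6.3]
contact_force: [-0.6, -1.6, 1.0]
gripper_width: 0.007
grip_force: 0.5
```

```bash
python3 - <<'E'
from h import *
from plant import r
o=r.observe();d=o["position"][:2]-A;print("phi",np.degrees(np.arctan2(d[1],d[0])),np.linalg.norm(d),o["contact_force"])
for n in("scene","top"):
    S=r.snapshot(n)
    for c in("orange","dark"):
        for b in blobs(S,c,(200,150,340,290),12):
            q=plane(S,b[0],.04)[:2]-A
            if .1<np.linalg.norm(q)<.125:print(n,c,b[0],b[1][4],np.linalg.norm(q),np.degrees(np.arctan2(q[1],q[0])))
E
```

```text
phi -173.93961423162375 0.08655498250493683 [-0.57184361 -1.62391682  1.00747305]
scene orange [304.9, 182.2] 25 0.11706883903031698 174.64443337514655
scene dark [248.7, 209.9] 27 0.11232885078905473 -66.2507387828658
scene dark [317.2, 231.0] 35 0.11073374089788111 54.982904570753504
top dark [241.7, 214.3] 26 0.11327073850318761 54.340134665636754
top dark [322.0, 222.5] 24 0.11251624228768689 -64.96142152628578
```

To row units: 0.012 m / 0.8 = 0.015, 0.004 m / 0.8 = 0.005, 2.5 degrees / 180 = 0.0139.

Call:
jog_arm:
  moves: [0, -0.0025, 0, 0.0056, 0, -0.0048, 0, 0.0139, 0, -0.0048, 0, 0.0139, 0, 0.005, 0, 0, 0, 0.015, 0, 0]

```text
time: 6.75
position: [0.4561, -0.0496, 0.0453]
tool_rot: [-179.9, 0.1, 6.0]
contact_force: [0.4, -0.5, 0.3]
gripper_width: 0.0
grip_force: 0.0
```

Call:
jog_arm:
  moves: [0, 0, -0.0625, 0, 0, 0, -0.125, 0, 0, 0, -0.15, 0, 0, 0, -0.15, 0]

```text
time: 7.25
position: [0.4575, -0.0502, 0.1671]
tool_rot: [179.9, -0.2, 6.0]
contact_force: [-0.4, 0.2, 1.5]
gripper_width: 0.006
grip_force: 0.0
```

```bash
python3 - <<'E'
from h import *
from plant import r
for n in("scene","top"):
    S=r.snapshot(n)
    for c in("orange","dark"):
        for b in blobs(S,c,(200,150,340,310),12):
            q=plane(S,b[0],.04)[:2]-A
            if .1<np.linalg.norm(q)<.125:print(n,c,b[0],b[1][4],np.linalg.norm(q),np.degrees(np.arctan2(q[1],q[0])))
P=A+R.from_euler("z",PSI,degrees=True).apply([.06,.16,0])[:2]
L=plane(S,(179.2,277.5),.0865)[:2]
print("P",P,"chip",pol(.035,180+PSI),"bar",np.degrees(np.arctan2(*(L-P)[::-1])))
E
```

```text
scene orange [306.7, 182.8] 24 0.11674398588470919 171.8201761971306
scene dark [248.7, 208.7] 28 0.11218169014129933 -68.65823259726808
scene dark [315.7, 232.0] 34 0.11120937985368674 52.1991418231161
top dark [243.2, 212.7] 28 0.11282073940508686 51.66030362845176
top dark [322.8, 224.4] 28 0.11240976928279453 -67.49213616603824
P [0.6234217  0.12123484] chip [ 0.50733217 -0.02418944] bar 156.03171672230567
```

Step 1 is done: the spoke stands at about 172.0° against a target of 172.1°. Next is the loupe, pushed 110 mm from its pivot on the clockwise side.

```bash
cat >> h.py <<'E'
P=np.array([.6234,.1212])
def lp(b,r=.11): return P+r*np.array([np.cos(np.radians(b)),np.sin(np.radians(b))])
def bar(s):
    h=cv2.cvtColor(s["img"],cv2.COLOR_RGB2HSV);m=cv2.inRange(h,(106,130,50),(126,255,255))
    y0,y1,x0,x1=(165,320,165,335) if s["eye"][2]>1 else (170,260,250,400)
    v,u=np.nonzero(m[y0:y1,x0:x1]);p=np.array([plane(s,(a+x0,b+y0),.084)[:2] for a,b in zip(u,v)])
    p=p[(np.linalg.norm(p-P,axis=1)<.165)];l=cv2.fitLine(p.astype(np.float32),2,0,.01,.01).ravel()
    d=l[:2]*np.sign(l[:2]@(l[2:]-P));off=(P-l[2:])@[-d[1],d[0]]
    return len(p),np.degrees(np.arctan2(d[1],d[0]))%360,off
E
python3 - <<'E'
from h import *
from plant import r
o=r.observe()
print(bar(np.load("pics/top0.npy",allow_pickle=True).item()),bar(np.load("pics/scene0.npy",allow_pickle=True).item()))
print(delta(o,lp(140),.167,50))
E
```

```text
(250, np.float64(155.41926263758498), np.float64(-0.00028276955135764226)) (142, np.float64(155.64044111949414), np.float64(0.00012435159541429597))
[ 1.08100e-01 -2.31500e-01 -2.60000e-03 -4.40095e+01]
```

To row units: -0.2315 m / 0.8 = -0.2894, -0.192 m / 0.8 = -0.24, -44 degrees / 180 = -0.2444.

Call:
jog_arm:
  moves: [0.0275, -0.06, 0, -0.05, 0.055, -0.12, 0, -0.1, 0.0825, -0.18, 0, -0.15, 0.11, -0.24, 0, -0.2, 0.135, -0.2894, 0, -0.2444]

```text
time: 7.98
position: [0.5387, 0.1934, 0.1631]
tool_rot: [-179.8, 0.2, 50.3]
contact_force: [0.3, 0.5, 1.5]
gripper_width: 0.007
grip_force: 0.0
```

```bash
python3 - <<'E'
from h import *
from plant import r
o=r.observe();print(delta(o,lp(140),.087,50),r.snapshot("top")["img"].shape)
E
```

```text
[-0.0009  0.0013  0.0761  0.3226] (420, 560, 3)
```

Call:
jog_arm:
  moves: [0, 0, 0.0438, 0, 0, 0, 0.075, 0, 0, 0, 0.0975, 0, 0, 0, 0.0975, 0]

```text
time: 8.52
position: [0.538, 0.1913, 0.0852]
tool_rot: [-179.8, 0.2, 50.0]
contact_force: [0.6, -0.1, 0.9]
gripper_width: 0.003
grip_force: 0.0
```

```bash
python3 - <<'E'
from h import *
from plant import r
o=r.observe();print(o["position"],o["contact_force"],bar(r.snapshot("scene")))
for b in (147,155,163,171,179): print(b,delta(o,lp(b),.085,b-90))
E
```

```text
[0.53800199 0.19128969 0.08518173] [ 0.58953004 -0.12677739  0.92733632] (99, np.float64(155.65010386951397), np.float64(0.00023401949005836045))
147 [-1.220e-02  1.300e-03  2.000e-04 -7.003e+00]
155 [-2.7300e-02  4.2000e-03  2.0000e-04 -1.5003e+01]
163 [-4.1800e-02  9.2000e-03  2.0000e-04 -2.3003e+01]
171 [-5.5500e-02  1.6200e-02  2.0000e-04 -3.1003e+01]
179 [-6.8000e-02  2.5000e-02  2.0000e-04 -3.9003e+01]
```

To row units: -0.068 m / 0.8 = -0.085, -0.0555 m / 0.8 = -0.0694, -39 degrees / 180 = -0.2167.

Call:
jog_arm:
  moves: [-0.0153, 0.0016, 0, -0.0389, -0.0341, 0.0053, 0, -0.0833, -0.0523, 0.0115, 0, -0.1278, -0.0694, 0.0203, 0, -0.1722, -0.085, 0.0313, 0, -0.2167]

```text
time: 9.2
position: [0.5159, 0.1234, 0.0891]
tool_rot: [179.9, -0.1, 89.3]
contact_force: [0.3, 1.2, -1.1]
gripper_width: 0.007
grip_force: 0.7
```

```bash
python3 - <<'E'
from h import *
from plant import r
o=r.observe();d=o["position"][:2]-P;print(np.degrees(np.arctan2(d[1],d[0])),np.linalg.norm(d),o["position"],o["contact_force"],bar(r.snapshot("scene")))
for b in (187,195,203,209,213): print(b,delta(o,lp(b),.085,b-90))
E
```

```text
178.83812175021603 0.10755068280640774 [0.51587143 0.12338083 0.0890672 ] [ 0.31308533  1.20583942 -1.06651793] (92, np.float64(186.99378031871478), np.float64(0.00018543409939148978))
187 [-1.5600e-02 -1.5000e-03  4.1000e-03 -7.7323e+00]
195 [-3.06000e-02  1.70000e-03  4.10000e-03 -1.57323e+01]
203 [-4.51000e-02  6.80000e-03  4.10000e-03 -2.37323e+01]
209 [-5.54000e-02  1.20000e-02  4.10000e-03 -2.97323e+01]
213 [-6.19000e-02  1.61000e-02  4.10000e-03 -3.37323e+01]
```

To row units: -0.0619 m / 0.8 = -0.0774, -0.0554 m / 0.8 = -0.0693, -34 degrees / 180 = -0.1889.

Call:
jog_arm:
  moves: [-0.0195, -0.0013, 0.005, -0.0444, -0.0383, 0.0021, 0.005, -0.0889, -0.0564, 0.0085, 0.005, -0.1333, -0.0693, 0.015, 0.005, -0.1667, -0.0774, 0.0201, 0.005, -0.1889]

```text
time: 9.88
position: [0.531, 0.0613, 0.0848]
tool_rot: [179.9, 0.0, 123.0]
contact_force: [-0.6, 0.9, 0.3]
gripper_width: 0.005
grip_force: 0.6
```

```bash
python3 - <<'E'
from h import *
from plant import r
o=r.observe();d=o["position"][:2]-P;print(np.degrees(np.arctan2(d[1],d[0])),np.linalg.norm(d),o["position"],o["contact_force"],bar(r.snapshot("scene")))
for b in (215,218,220,222): print(b,delta(o,lp(b),.085,b-90))
E
```

```text
-147.0186256662994 0.11011250642665185 [0.53103239 0.06125845 0.08475767] [-0.62392557  0.90167188  0.33371439] (141, np.float64(220.9284560479943), np.float64(-1.0758270258724723e-05))
215 [-3.9000e-03  2.0000e-04 -2.0000e-04 -1.9944e+00]
218 [-9.6000e-03  5.0000e-04 -2.0000e-04 -4.9944e+00]
220 [-1.3400e-02  9.0000e-04 -2.0000e-04 -6.9944e+00]
222 [-1.7200e-02  1.5000e-03 -2.0000e-04 -8.9944e+00]
```

To row units: -0.0172 m / 0.8 = -0.0215, -0.0134 m / 0.8 = -0.0168, -9 degrees / 180 = -0.05.

Call:
jog_arm:
  moves: [-0.005, 0, 0, -0.0111, -0.012, 0.0006, 0, -0.0278, -0.0168, 0.0011, 0, -0.0389, -0.0215, 0.0019, 0, -0.05, -0.0215, 0.0019, 0, -0.05]

```text
time: 10.55
position: [0.5415, 0.0478, 0.0845]
tool_rot: [179.9, 0.1, 131.9]
contact_force: [0.2, 0.7, -0.5]
gripper_width: 0.002
grip_force: 0.0
```

```bash
python3 - <<'E'
from h import *
from plant import r
o=r.observe();d=o["position"][:2]-P;S=r.snapshot("scene");print(np.degrees(np.arctan2(d[1],d[0])),o["contact_force"],bar(S))
cv2.imwrite("pics/s5.png",cv2.resize(S["img"][165:265,235:400,::-1],None,fx=4.8,fy=4.8,interpolation=2))
print(delta(o,lp(223.3),.085,133))
E
```

```text
-138.15896996459134 [ 0.23822915  0.72965163 -0.51782609] (153, np.float64(230.33714570799773), np.float64(3.994742459883377e-05))
[-2.8000e-03  0.0000e+00 -5.0000e-04 -1.1194e+00]
```

View pics/s5.png

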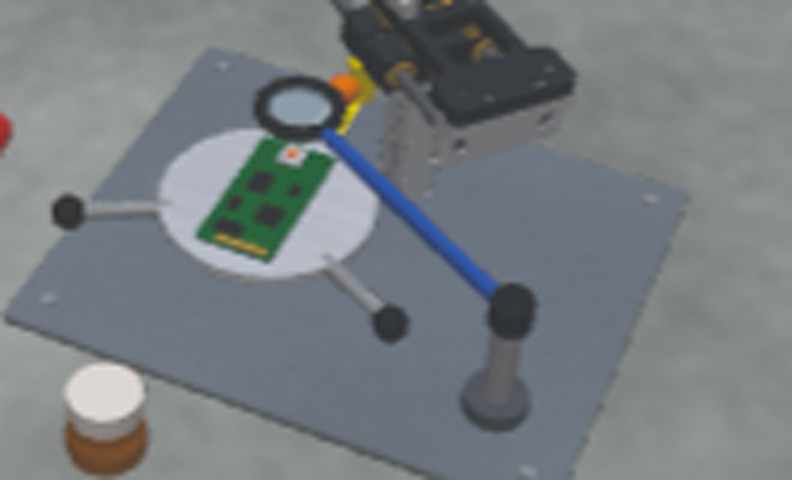

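The orange knob stands at the pointer and the lens ring is centred around crop (299,107), with the chip at (291,154) below it in the oblique view. About 1° remains.

Call:
jog_arm:
  moves: [-0.0019, 0, 0, 0, -0.0031, 0, 0, 0, -0.0031, 0, 0, 0, 0.0075, 0, 0, 0, 0.0188, 0, 0, 0]

```text
time: 11.22
position: [0.5303, 0.0592, 0.0835]
tool_rot: [-180.0, -0.0, 132.0]
contact_force: [0.7, -0.3, 0.7]
gripper_width: 0.006
grip_force: 0.0
```

Call:
jog_arm:
  moves: [0, 0, -0.0625, 0, 0, 0, -0.1375, 0, 0, 0, -0.2, 0, 0.0625, 0, -0.2, 0, 0.125, 0, -0.2, 0]

```text
time: 11.85
position: [0.463, 0.134, 0.2444]
tool_rot: [179.9, 0.1, 132.0]
contact_force: [-0.1, 0.6, -0.7]
gripper_width: 0.004
grip_force: 0.0
```

Call:
jog_arm:
  moves: [0.075, 0, 0, 0, 0.15, 0, 0, 0, 0.225, 0, 0, 0, 0.225, 0, 0, 0]

```text
time: 12.35
position: [0.3406, 0.269, 0.2435]
tool_rot: [180.0, -0.0, 132.4]
contact_force: [0.1, -0.0, -0.2]
gripper_width: 0.003
grip_force: 0.0
```

```bash
python3 - <<'E'
from h import *
from plant import r
for n in("scene","top"):
    S=r.snapshot(n);print(n,bar(S))
    cv2.imwrite(f"pics/f_{n}.png",cv2.resize(S["img"][165:315,165:345,::-1],None,fx=4,fy=4,interpolation=2))
    for c in("orange","dark"):
        for b in blobs(S,c,(200,150,340,310),12):
            q=plane(S,b[0],.04)[:2]-A
            if .1<np.linalg.norm(q)<.125:print(n,c,b[0],np.linalg.norm(q),np.degrees(np.arctan2(q[1],q[0])))
E
```

```text
scene (152, np.float64(231.19816631750172), np.float64(-0.00028344667799459766))
scene orange [306.7, 182.8] 0.11674398588470919 171.8201761971306
scene dark [248.7, 208.7] 0.11218169014129933 -68.65823259726808
scene dark [315.7, 231.9] 0.11093567238116717 52.312223557166305
top (243, np.float64(231.38325748000392), np.float64(3.658389741222762e-05))
top orange [272.0, 288.8] 0.11199573006774932 171.8374639765781
top dark [243.0, 212.8] 0.11304335005120811 51.91007813283189
top dark [322.9, 224.5] 0.11253896912670155 -67.65163837915051
```

View pics/f_top.png

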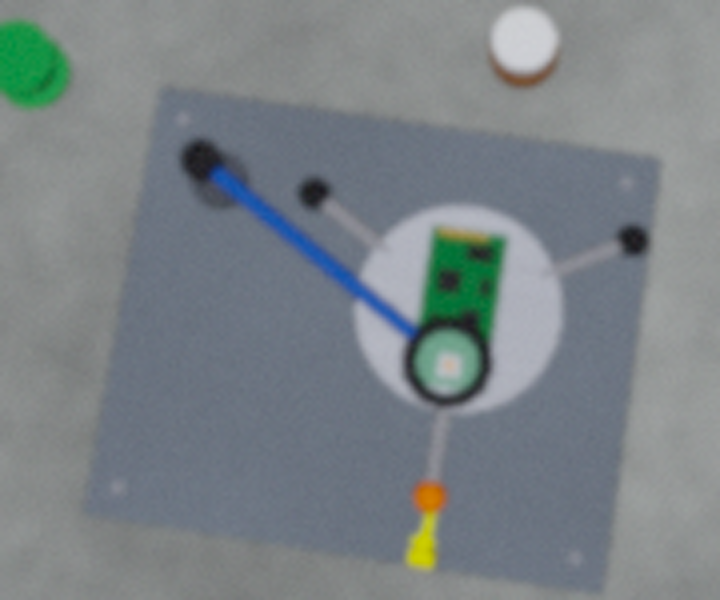

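The top view shows the orange knob in line with the pointer and the lens centred at crop (447,362), over the chip at (449,366). The arm is clear, and the jar and spool stand where they were.

```bash
python3 -c "
from plant import r
print(r.finish_job())"
```

```text
the job is handed in; nothing more can be done
None
```

The job is handed in at about 12.5 s of the 67 s allowed, with no verdict returned: by the last pictures the orange spoke is within about 0.5° of the pointer, the lens is within about 2 mm of centred above the chip, and the robot is clear of everything.

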